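Swing the loaded ball dish round to the cup

ROBOT

A 6-joint arm with a two-finger parallel gripper is mounted at the origin on the work surface. World frame = base frame: x ahead of the robot, y to its left, z up, the work surface at z = 0. Lengths are in m, angles in rad, forces in N, time in s.
With the tool pointing down it reaches from about 0.375 to 0.975 m from the base axis. Payload 3.8 kg.
Tool frame: the origin (TCP) lies midway between the tips of the shut fingers; the grasp point (between the pads) lies 19 mm behind it; z points along the fingers, y is the line along which they close (so a half turn about z gives the same grasp; the last joint's range is limited). The gripper opens to 85 mm and grips with 20 to 120 N. Pads are 22 mm wide; open, the fingers measure 114 mm over their backs; the gripper's body (76 mm by 85 mm) begins 54 mm behind the grasp point. The pads swing forward as they close: fully open they stand 13 mm farther back than shut.
Start: joints at [1.24, 0.264, 1.604, -0, 1.274, -0.037], TCP at [0.195, 0.646, 0.231] pointing down, gripper open.
Joint ranges: [-2.63, 2.63], [-0.94, 2.18], [0.31, 2.57], [-1.31, 4.45], [0, 2.66], [-2.55, 2.55]. Speed limits (rad/s): [2.57, 2.57, 3.14, 3.14, 3.14, 3.14].

INTERFACE

Orientations are given as a rotation vector (axis times angle).
In Python, from workcell import bot, read_camera, camera_info, ticket gives the robot as it stands.
- The arm moves only by the tool servo_tool, never from a script. Its argument "targets" is a list of rows, each an object of numbers: "hand": the closure, from -1 (fully open) to 1 (shut); "x", "y", "z": the shift along the tool's x, y, z as a fraction of full scale; "roll": the turn about the tool's z as a fraction of full scale. In form: [{"hand": .., "x": .., "y": .., "z": .., "roll": ..}, ...]. A call has 1 to 10 rows; each row is the pose to reach, as a shift and turn from the pose commanded when the call began, along the tool's axes at that moment, turning the shorter way round; what a row does not reach only later rows make up. Full scale, the value 1, is 50 cm for a shift and 180 degrees for a turn. A row lasts 1/12 s, in which the tool goes at most 41.7 mm and 7.16 degrees, less where a joint would pass 70% of its speed; a pose out of reach is approached as far as the arm can. A call with a number of a shift or a turn outside -1 to 1 is refused whole. A call with a gripper value outside its range is refused whole. The fingers move at their own pace and stop on an object; "grip_force" is the grip in N (left out, the last holds). Time passes only in rows, so rows that repeat a pose let the fingers close. It gives the time, the measured TCP pose, the force, the opening and the grip force at its end, in the units of the state.
- bot.read_state(): the state, without advancing time (a new reading comes with each control period).
- read_camera(name): name is "side" or "top"; returns the picture (400x640x3 uint8, red, green, blue); there is no depth.
- camera_info(name): a dict with "fx", "fy", "cx", "cy" (pixels), "eye" and "orientation" of the camera in the world. Camera axes: x right, y down, z forward; pixel columns grow to the right and rows downward; lengths in m; the calibration is good to about 2 mm. A picture is of the moment at which its call begins. camera_info takes no time and is no camera call.
- ticket.finish_job(): hands the job in; it is judged then, once.
The state is a dict: "time": time; "q": joint angles; "joint_vel": joint speeds; "joint_torque": joint torques, N m; "tool_pos": TCP position; "tcp_rot": TCP orientation; "wrist_force": force on the tool from outside, world axes, zero at the start; "torque": the same for the moment, N m; "width": opening from 0.0 (shut) to 1.0 (fully open); "grip_force": force on a finger pad.
Only numpy, scipy, OpenCV 4.12 (cv2) and the standard library are available. Lean on these libraries where they do the work, as an engineer would, in place of code of your own. Each camera call takes 0.05 s, during which the arm holds its last target. There are 200 camera calls.

TASK

Pick the steel ball off its rubber ring and set it gently in the middle of the dished plate that stands on the post. Then take the plate by its upright wooden grip, lift it straight up some 5 cm clear of the post, and only then turn it a quarter turn, level and with the ball staying in the middle, until its spout points at the open cup, ready for tipping. Finish with the plate back over the post, held up there still and level in the gripper (do not put it down or let go), and leave the cup and everything else on the bench where it is.

Things in the scene. Friction and masses are not known exactly. Their poses are not given: they have to be found in the camera images.
- ball: bright steel ball, 34 mm diameter, about 0.16 kg, lying in the hole of the rubber ring. This frame starts at the ball's lowest point and turns with the ball as it rolls; use ball_center
- ball_center (a point): centre of the ball (starts 18 mm above the bench)
- seat: flat black rubber ring fixed to the bench, 44 mm outside, 24 mm hole, 6 mm high; lies to the left or right of the post, the ball on it. Origin: centre of its underside
- dish: loose aluminium dished plate on the post, 130 mm across, 0.2 kg: shallow cone (6 degrees), lip 20 mm above underside. At +x an open spout 34 mm wide reaches 97 mm from centre; at -x, 90 mm from centre, an upright wooden grip 18 x 18 mm (faces along x and y, grip either pair, 60 N or more: the weight hangs to one side), top 76 mm above underside. Origin: centre of underside, z up
- dish_center (a point): lowest point of the plate's upper face, 8 mm above the plate's origin; a ball resting there has its centre 17 mm higher
- dish_grip (a point): point to grasp: on the axis of the wooden grip, 21 mm below its top, 55 mm above the plate's underside
- dish_spout (a point): outer end of the spout
- stand: narrow steel post fixed to the bench: base 110 x 80 x 12 mm, stem 32 mm, flat round top 60 mm across and 85 mm above the bench. Origin: centre of its underside on the bench. Its x is the plate's starting direction (within 6 degrees)
- cup: open steel cup, 68 mm diameter, 60 mm high, on the bench about 165 mm from the post's axis, to the left or right: its direction is a quarter turn (within about 15 degrees) from where the spout first points. Origin: centre of its underside
- tin: closed steel can, 68 mm diameter, 62 mm high, on the other side of the post than the cup; leave alone. Origin: centre of its underside
- nut: large hexagonal steel nut, 46 mm across flats, 22 mm high; leave alone. Origin: centre of its underside
- brush: wooden hand brush lying on the bench near the robot, along its own x; leave alone
- wrench: steel wrench lying at the far side of the bench, along its own x; leave alone
- screwdriver: screwdriver with wooden handle lying near the robot, along its own x; leave alone
- vblock: dark steel block with a channel, 60 x 45 x 36 mm, at the far side of the bench; leave alone. Origin: centre of its underside
Things that resemble listed ones, but are neither listed nor needed, are in the scene too. Leave any green or turquoise look-alike of the ball alone. Of the things shaped like the dish, the aluminium one is meant.

How it is judged:
On the way, in this order (a step that is already met when the one before it is completed fails the run):
1. the ball lies by itself in the middle of the plate, which still stands on the post, not yet turned (horizontal distance between ball_center and dish_center below 0.012 m and z of ball_center in the frame of dish_center between 0.01 and 0.024 m and contact force between the fingers and ball below 0.05 N and contact force between ball and dish above 0.3 N and contact force between dish and stand above 0.5 N and z of dish in the frame of stand below 0.09 m and angle between the x axis of dish and the x axis of stand, either way round below 0.3 rad), for 0.3 s.
2. the plate is held level clear of the post with the ball in the middle, not yet turned (horizontal distance between ball_center and dish_center below 0.012 m and z of ball_center in the frame of dish_center between 0.01 and 0.024 m and z of dish in the frame of stand above 0.115 m and contact force between the fingers and dish above 1 N and contact force between dish and stand below 0.05 N and angle between dish's own z axis and vertical below 0.1 rad and angle between the x axis of dish and the x axis of stand, either way round below 0.4 rad), for 0.1 s.
At the end, for the whole second after the job is handed in: The gripper alone holds the plate still, 30 mm or more above the post and within 35 mm of its axis, level within 5 degrees, spout centreline within 30 mm of the cup's centre; the ball rests untouched within 12 mm of the plate's centre (horizontal distance between ball_center and dish_center below 0.012 m and z of ball_center in the frame of dish_center between 0.01 and 0.024 m and z of dish in the frame of stand above 0.115 m and contact force between the fingers and dish above 1 N and contact force between dish and stand below 0.05 N and contact force between the fingers and ball below 0.05 N and angle between dish's own z axis and vertical below 0.087 rad and linear speed of dish below 0.02 m/s and angular speed of dish below 0.15 rad/s and horizontal distance between dish and stand below 0.035 m and x of cup in the frame of dish above 0.08 m and y of cup in the frame of dish between -0.03 and 0.03 m); the arm keeps its last pose, push and grip.
It fails at once if the ball strays more than 25 mm from the plate's centre once the plate is lifted (z of dish in the frame of stand above 0.095 m and horizontal distance between ball_center and dish_center above 0.025 m).
It fails at once if the ball is dropped onto the plate from more than about 20 mm (horizontal distance between ball_center and dish_center below 0.06 m and z of ball_center in the frame of dish_center above 0.037 m and contact force between the fingers and ball below 0.02 N).
It fails at once if the plate is tipped more than 14 degrees (angle between dish's own z axis and vertical above 0.25 rad).
It fails at once if the cup or another thing on the bench is moved more than 20 mm (distance of any of cup, tin, nut, brush, wrench, screwdriver, vblock from where it was at the start of the episode above 0.02 m).
It also fails if it takes over 61 s, if anything falls off the work surface, if the arm or the gripper's body presses on something with over 40 N, if the wrist force passes 120 N, or if a joint passes its speed limit or range.

## Working session

There is one attempt and no reset: what is moved stays moved. The work goes in short steps, Python scripts to look and compute and a tool call to move; the robot and the scene stay as the last step left them, time stands still between calls to the robot, and variables do not carry over. Pictures are saved under pics/ and viewed, at most 10 in all, crops included, and the job is handed in when it is done.

Besides the shell and the picture viewer there is one more tool, called after "Request:" as name([rows], argument=value, ...), one row to a line, values as JSON. servo_tool: Moves the arm, as the interface text tells. Its arguments: {"type":"object","properties":{"targets":{"type":"array"},"grip_force":{"type":"number"}},"required":["targets"]}

```bash
mkdir -p pics; python3 - <<'E'
from workcell import bot, read_camera, camera_info
import cv2
for n in("top","side"):
    im=read_camera(n); cv2.imwrite(f"pics/{n}0.png",im[:,:,::-1]); print(n,camera_info(n))
print(bot.read_state())
E
```

```text
top {'fx': 512.0036275768352, 'fy': 512.0036275768352, 'cx': 324.03834209518334, 'cy': 196.38901212708024, 'eye': array([0.2496081 , 0.02327397, 1.40007294]), 'orientation': array([-2.15163944,  2.09084515, -0.20865014])}
side {'fx': 386.53196988163813, 'fy': 386.53196988163813, 'cx': 323.50235553526545, 'cy': 197.542380073954, 'eye': array([0.45158085, 0.68775023, 0.88545832]), 'orientation': array([-0.0294582 ,  2.93053325, -1.0913199 ])}
{'time': 0.1, 'q': array([ 1.24009537e+00,  2.64693531e-01,  1.60526010e+00,  1.92913431e-05,
        1.27369275e+00, -3.68912892e-02]), 'joint_vel': array([ 0.0005499 , -0.00063552, -0.00532495, -0.00171921, -0.0009802 ,
       -0.00041128]), 'joint_torque': array([ 7.59827026e-05, -5.16708863e+01, -3.68590844e+01, -1.27145081e-04,
        6.33326999e-03, -3.90011428e-05]), 'tool_pos': array([0.1952534 , 0.64544526, 0.23006369]), 'tcp_rot': array([-0.45980791, -3.10736205,  0.00316596]), 'wrist_force': array([0.01561721, 0.36350761, 0.56501956]), 'torque': array([-0.01486979, -0.04082471,  0.0087854 ]), 'grip_force': 0.0, 'width': 0.99967881230247}
```

View pics/top0.png

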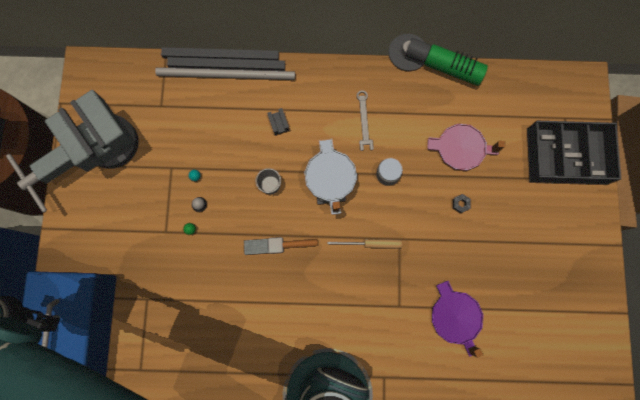

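View pics/side0.png

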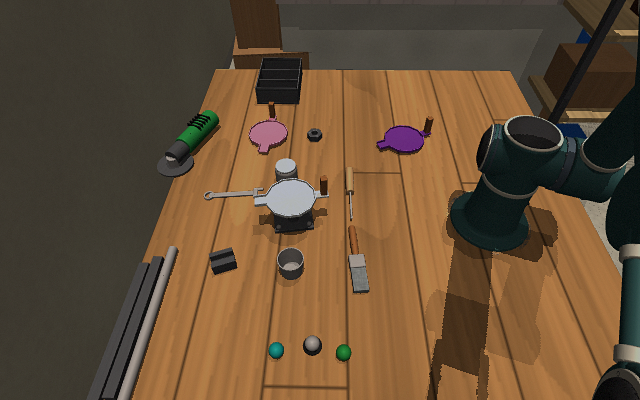

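Top view: the ball is the grey sphere at (199,204), between the turquoise (195,175) and green (190,229) look-alikes. The aluminium dish is at (331,177), with its spout at (327,147) and grip at (335,208). The pink (463,147) and purple (457,317) dishes are decoys. The open cup is at (269,182), to the left, and the closed tin at (390,171). Side view: ball (313,344), dish (290,198), grip (323,186), cup (290,263). I'll confirm these in one enlarged crop.

```bash
cat > h.py <<'E'
import numpy as np, cv2
from workcell import bot, read_camera, camera_info
from scipy.spatial.transform import Rotation as R
def ray(n,p):
    c=camera_info(n); d=R.from_rotvec(c["orientation"]).apply([(p[0]-c["cx"])/c["fx"],(p[1]-c["cy"])/c["fy"],1]); return np.array(c["eye"]),d/np.linalg.norm(d)
def onz(n,p,z):
    e,d=ray(n,p); return e+d*(z-e[2])/d[2]
def tri(pt,ps):
    A=np.zeros((3,3));b=np.zeros(3)
    for n,p in(("top",pt),("side",ps)):
        e,d=ray(n,p);M=np.eye(3)-np.outer(d,d);A+=M;b+=M@e
    return np.linalg.solve(A,b)
def proj(n,X):
    c=camera_info(n); v=R.from_rotvec(c["orientation"]).inv().apply(np.array(X)-c["eye"]); return np.array([c["cx"]+c["fx"]*v[0]/v[2],c["cy"]+c["fy"]*v[1]/v[2]])
E
python3 - <<'E'
from h import *
t=cv2.imread("pics/top0.png");s=cv2.imread("pics/side0.png")
def crop(im,x,y,w,h,W=400,H=300): return cv2.resize(im[y:y+h,x:x+w],(W,H),interpolation=cv2.INTER_NEAREST)
a=np.hstack([crop(t,160,160,80,60),crop(t,250,130,160,90,400,225).copy() if 0 else crop(t,285,135,100,75)])
b=np.hstack([crop(s,260,315,100,75),crop(s,240,160,120,90)])
cv2.imwrite("pics/crop1.png",np.vstack([a,b]))
E
```

```text
(no output)
```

View pics/crop1.png

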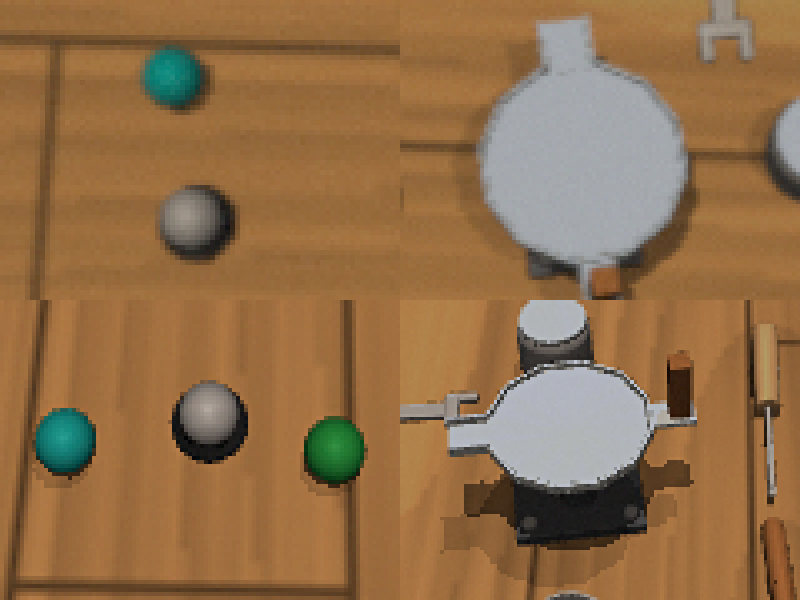

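The crop confirms it: the grey sphere sits on the black ring, and the aluminium dish with the wooden grip stands on the dark post. Next I'll measure them.

```bash
cat > meas.py <<'E'
from h import *
def grey(im,x0,y0,x1,y1,lo=110,smax=60):
    hsv=cv2.cvtColor(im,cv2.COLOR_BGR2HSV); m=((hsv[...,1]<smax)&(hsv[...,2]>lo)).astype(np.uint8)
    k=np.zeros_like(m);k[y0:y1,x0:x1]=1; m*=k
    n,l,st,ce=cv2.connectedComponentsWithStats(m); i=1+np.argmax(st[1:,4]); return (l==i).astype(np.uint8),st[i],ce[i]
E
python3 - <<'E'
from meas import *
t=cv2.imread("pics/top0.png");s=cv2.imread("pics/side0.png")
hsv=cv2.cvtColor(t,cv2.COLOR_BGR2HSV)
print("rgb ball",t[204,199],t[208,203],"wood",t[190,215])
def circ(m):
    c=max(cv2.findContours(m,0,1)[0],key=cv2.contourArea); return cv2.minEnclosingCircle(c)
mb,st,ce=grey(t,185,190,213,218,40,90); print("ball top",st,ce,circ(mb))
ms,ss,cs=grey(s,298,330,328,358,85,90); print("ball side",ss,cs,circ(ms))
pt,ps=circ(mb)[0],circ(ms)[0]
print("ball onz",onz("top",ce,.018),onz("side",cs,.018),"tri",tri(ce,cs))
md,sd,cd=grey(t,290,130,375,216,120,70)
# disc: open to remove spout
k=cv2.getStructuringElement(2,(31,31)); disc=cv2.morphologyEx(md,cv2.MORPH_OPEN,k); mm=cv2.moments(disc,True); dc=np.array([mm["m10"],mm["m01"]])/mm["m00"]
print("dish top",sd,dc,circ(disc)); C=onz("top",dc,.105); print("dish centre",C)
sp=md.copy(); sp[cv2.dilate(disc,np.ones((3,3)))>0]=0; sp[170:]=0; ys,xs=np.nonzero(sp); sc=np.array([xs.mean(),ys.mean()]); S=onz("top",sc,.10); print("spout px",sc,len(xs),S,"yaw",np.degrees(np.arctan2(*(S-C)[1::-1])))
# wooden grip top: reddish
for n,im,b in(("top",t,(325,195,345,216)),("side",s,(316,172,332,198))):
    h=cv2.cvtColor(im,cv2.COLOR_BGR2HSV); x0,y0,x1,y1=b
    print(n); 
    for y in range(y0,y1,1): print(y,' '.join("%3d/%3d"%(h[y,x,1],h[y,x,2]) for x in range(x0,x1)))
E
```

```text
rgb ball [117 129 135] [26 27 27] wood [ 61 106 150]
ball top [192 197  13  15 135] [197.8        203.45185185] ((198.35714721679688, 204.0), 7.029556751251221)
ball side [305 335  14  15 161] [311.66459627 342.22981366] ((311.90594482421875, 342.1138610839844), 7.197597980499268)
ball onz [0.48990734 0.36786015 0.018     ] [0.49132776 0.36704702 0.018     ] tri [0.49053623 0.36752979 0.01879382]
dish top [ 304  139   53   75 2249] [330.09566969 175.37663646] ((330.0, 174.5), 25.831281661987305)
dish centre [0.55878044 0.00864819 0.105     ]
spout px [326.14569536 145.0794702 ] 151 [0.64176222 0.02113243 0.1       ] yaw 8.555730347097864
top
195  12/172  14/176  12/172  15/174  12/173  16/173  15/175  13/173  13/175  12/174  15/172   9/175  12/173  13/175  15/174  13/172  13/172  15/175  11/163   5/152
196  13/174  10/171  14/176  13/174  14/176  15/173  13/173  13/172  13/175  15/173  10/172  12/171  13/173  13/173  13/173  13/171  12/168   9/168   8/157   6/126
197  13/173  15/173  14/176  13/172  17/177  13/173  13/173  15/175  15/173  13/171   9/167  11/164  12/168  12/169   9/16
[... 5730 characters left out ...]
   7/110 112/175 159/159 155/158 155/161
193  15/189  16/189  24/173  17/176  52/ 98 206/ 52 207/ 53 184/ 54 202/ 48 197/ 48 231/ 43   9/109  63/177 162/159 157/158 157/162
194  20/193  23/176  23/174  20/178  17/184 233/ 46 213/ 48 208/ 49 221/ 45 219/ 43 255/ 35  21/111  60/171 167/157 158/161 153/162
195  22/195  23/176  23/176  20/178  20/182  68/112  60/115  55/116  46/105  20/138  23/132  18/202  23/204 167/157 158/161 156/162
196  17/194  22/176  17/176  20/178  18/181  18/181  17/152  12/152  13/122  10/122  10/133  10/101  24/ 74 162/159 156/160 153/163
197  10/128  15/122  11/ 96   8/ 97   9/ 56  13/ 57  14/ 71  15/ 69  67/ 91  71/ 79 108/120 112/109 104/103 159/159 156/160 151/164
```

```bash
python3 - <<'E'
from meas import *
t=cv2.imread("pics/top0.png");s=cv2.imread("pics/side0.png")
gt,gs=(335.9,204.8),(323.2,178.2)
G=onz("top",gt,.161);G2=onz("side",gs,.161);print("grip",G,G2,tri(gt,gs))
def blob(im,f):
    m=f(cv2.cvtColor(im,cv2.COLOR_BGR2HSV).astype(int)).astype(np.uint8);return m
# side view of dish: grey disc -> rim at z .105
m,st,ce=grey(s,240,165,345,230,140,50)
k=cv2.getStructuringElement(2,(25,17)); d=cv2.morphologyEx(m,cv2.MORPH_OPEN,k); c=max(cv2.findContours(d,0,1)[0],key=cv2.contourArea)
el=cv2.fitEllipse(c); print("side ellipse",el,onz("side",el[0],.105))
md,_,_=grey(t,290,130,375,216,120,70)
disc=cv2.morphologyEx(md,cv2.MORPH_OPEN,cv2.getStructuringElement(2,(31,31))); c=max(cv2.findContours(disc,0,1)[0],key=cv2.contourArea)
el=cv2.fitEllipse(c); C=onz("top",el[0],.105); print("top ellipse",el,C)
print("grip-C",np.linalg.norm((G-C)[:2]),"yaw",np.degrees(np.arctan2(*(C-G)[1::-1])), np.degrees(np.arctan2(*(C-G2)[1::-1])))
# cup rim: top circle z .06
g=cv2.cvtColor(t,cv2.COLOR_BGR2GRAY); 
for nm,b in(("cup",(250,160,290,204)),):
    h=cv2.cvtColor(t,cv2.COLOR_BGR2HSV);mm=np.zeros_like(g);x0,y0,x1,y1=b;mm[y0:y1,x0:x1]=(h[y0:y1,x0:x1,1]<90)
    mm=cv2.morphologyEx(mm,cv2.MORPH_OPEN,np.ones((3,3)));c=max(cv2.findContours(mm,0,1)[0],key=cv2.contourArea); cc=cv2.minEnclosingCircle(c);print(nm,cc,onz("top",cc[0],.05))
    crop=t[y0:y1,x0:x1]
h=cv2.cvtColor(s,cv2.COLOR_BGR2HSV);mm=np.zeros_like(g);mm[245:284,270:310]=h[245:284,270:310,1]<90;mm=cv2.morphologyEx(mm,cv2.MORPH_OPEN,np.ones((3,3)));x,y,w,hh=cv2.boundingRect(mm);print("cup side",x,y,w,hh)
E
```

```text
grip [ 0.47156289 -0.0069015   0.161     ] [ 0.47300828 -0.00474202  0.161     ] [ 0.47256367 -0.00705031  0.15840312]
side ellipse ((289.9199523925781, 197.5131378173828), (33.92095947265625, 47.5486946105957), 84.02271270751953) [0.56192495 0.01445123 0.105     ]
top ellipse ((330.1036071777344, 175.3986358642578), (48.03595733642578, 50.81053161621094), 91.9166030883789) [0.55872235 0.00862606 0.105     ]
grip-C 0.08853178923310633 yaw 10.101333511312257 8.864510299401061
cup ((268.35675048828125, 180.79212951660156), 13.06117057800293) [0.55197444 0.17434161 0.05      ]
cup side 277 247 27 33
```

The dish centre is at about (0.5605, 0.0085) with yaw of about 9°, and the grip at (0.472, -0.0065). The ball is at (0.490, 0.367) and the cup at about (0.55, 0.172), so the spout should end at about 93°. I'll add a helper that converts world goals into tool-frame fractions.

```bash
cat >> h.py <<'E'
def go(P,psi,st=None,pr=True):
    "world target P, psi=angle of tool y (deg) -> tool-frame fractions"
    st=st or bot.read_state(); r=R.from_rotvec(st["tcp_rot"]); d=r.inv().apply(np.array(P)-st["tool_pos"])/.5
    y=r.apply([0,1,0]); now=np.degrees(np.arctan2(y[1],y[0])); roll=-((psi-now+180)%360-180)/180
    if pr: print("now",np.round(st["tool_pos"],4),"psi %.2f"%now,"tilt",np.round(r.apply([0,0,1]),4),"t %.2f"%st["time"],"-> xyz",np.round(d,4),"roll %.4f"%roll)
    return d,roll
E
python3 -c "
from h import *
go([.49,.367,.12],90)"
```

```text
now [0.1953 0.6454 0.2301] psi 73.17 tilt [-7.0e-04 -1.9e-03 -1.0e+00] t 0.10 -> xyz [-0.7255 -0.3619  0.2208] roll -0.0935
```

Request:
servo_tool([
  {"hand":-1,"x":-0.0725,"y":-0.0362,"z":0.02,"roll":-0.01},
  {"hand":-1,"x":-0.145,"y":-0.0724,"z":0.05,"roll":-0.02},
  {"hand":-1,"x":-0.2176,"y":-0.1086,"z":0.08,"roll":-0.04},
  {"hand":-1,"x":-0.29,"y":-0.1448,"z":0.1,"roll":-0.06},
  {"hand":-1,"x":-0.363,"y":-0.181,"z":0.12,"roll":-0.08},
  {"hand":-1,"x":-0.435,"y":-0.217,"z":0.14,"roll":-0.0935},
  {"hand":-1,"x":-0.508,"y":-0.253,"z":0.16,"roll":-0.0935},
  {"hand":-1,"x":-0.58,"y":-0.29,"z":0.18,"roll":-0.0935},
  {"hand":-1,"x":-0.653,"y":-0.326,"z":0.2,"roll":-0.0935},
  {"hand":-1,"x":-0.7255,"y":-0.362,"z":0.22,"roll":-0.0935},
], grip_force=30)

```text
time: 0.93
tool_pos: [0.4884, 0.3685, 0.1213]
tcp_rot: [-0.0, -3.141, 0.0]
wrist_force: [0.1, 1.0, -0.5]
width: 0.998
grip_force: 0.0
```

Request:
servo_tool([
  {"hand":-1,"x":0,"y":0,"z":0,"roll":0},
  {"hand":-1,"x":0,"y":0,"z":0,"roll":0},
  {"hand":-1,"x":0,"y":0,"z":0,"roll":0},
  {"hand":-1,"x":0,"y":0,"z":0,"roll":0},
])

```text
time: 1.27
tool_pos: [0.4869, 0.3712, 0.1224]
tcp_rot: [0.001, -3.141, -0.001]
wrist_force: [0.7, 1.1, 0.8]
width: 1.002
grip_force: 0.0
```

```bash
python3 - <<'E'
from meas import *
go([.49,.367,.006],90)
t=read_camera("top")[:,:,::-1].copy();s=read_camera("side")[:,:,::-1].copy()
cr=lambda im,x,y:cv2.resize(im[y:y+75,x:x+100],(400,300),interpolation=0)
cv2.imwrite("pics/c2.png",np.hstack([cr(t,150,165),cr(s,260,310)]))
E
```

```text
now [0.4869 0.3712 0.1224] psi 90.05 tilt [-2.e-04  5.e-04 -1.e+00] t 1.27 -> xyz [-0.0063 -0.0086  0.2328] roll 0.0003
```

View pics/c2.png

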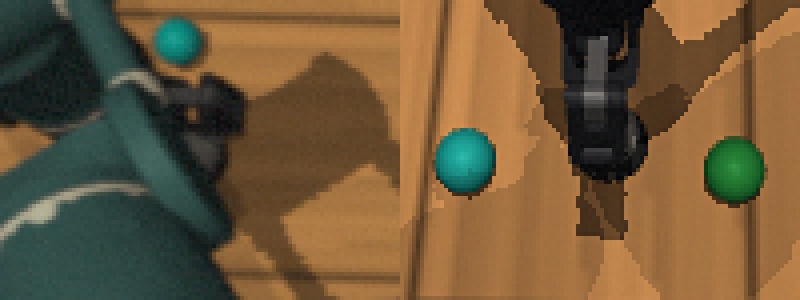

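In the side view the gripper is above the ball, with its fingers spread clear of the turquoise (465,160) and green (735,170) balls. The measured pose is a few mm off the command, so I'll check whether it settles.

Request:
servo_tool([
  {"hand":-1,"x":0,"y":0,"z":0.02,"roll":0},
  {"hand":-1,"x":0,"y":0,"z":0.05,"roll":0},
  {"hand":-1,"x":0,"y":0,"z":0.08,"roll":0},
  {"hand":-1,"x":0,"y":0,"z":0.1,"roll":0},
  {"hand":-1,"x":0,"y":0,"z":0.12,"roll":0},
  {"hand":-1,"x":0,"y":0,"z":0.13,"roll":0},
  {"hand":-1,"x":0,"y":0,"z":0.13,"roll":0},
  {"hand":-1,"x":0,"y":0,"z":0.13,"roll":0},
  {"hand":-1,"x":0,"y":0,"z":0.13,"roll":0},
  {"hand":-1,"x":0,"y":0,"z":0.13,"roll":0},
])

```text
time: 2.2
tool_pos: [0.4883, 0.3708, 0.0582]
tcp_rot: [0.0, 3.14, 0.002]
wrist_force: [-0.3, 0.5, 0.3]
width: 1.002
grip_force: 0.0
```

```bash
python3 - <<'E'
from h import *
go([.49,.367,.006],90)
import time
for i in range(3):
    read_camera("side"); go([.49,.367,.006],90)
print(bot.read_state()["joint_vel"])
E
```

```text
now [0.4883 0.3708 0.0582] psi 89.99 tilt [ 0.0015  0.001  -1.    ] t 2.20 -> xyz [-0.0032 -0.0076  0.1044] roll -0.0000
now [0.4883 0.3707 0.0582] psi 89.99 tilt [ 0.0015  0.001  -1.    ] t 2.25 -> xyz [-0.0033 -0.0076  0.1043] roll -0.0000
now [0.4882 0.3707 0.0581] psi 89.99 tilt [ 1.2e-03  9.0e-04 -1.0e+00] t 2.30 -> xyz [-0.0036 -0.0074  0.1041] roll -0.0000
now [0.4881 0.3706 0.058 ] psi 89.99 tilt [ 1.1e-03  8.0e-04 -1.0e+00] t 2.35 -> xyz [-0.0037 -0.0073  0.104 ] roll -0.0001
[-0.00129938  0.00239756  0.00345665 -0.00019925 -0.00136902 -0.00094884]
```

Request:
servo_tool([
  {"hand":-1,"x":-0.004,"y":-0.0073,"z":0.02,"roll":0},
  {"hand":-1,"x":-0.004,"y":-0.0073,"z":0.04,"roll":0},
  {"hand":-1,"x":-0.004,"y":-0.0073,"z":0.06,"roll":0},
  {"hand":-1,"x":-0.004,"y":-0.0073,"z":0.08,"roll":0},
  {"hand":-1,"x":-0.004,"y":-0.0073,"z":0.09,"roll":0},
  {"hand":-1,"x":-0.004,"y":-0.0073,"z":0.1,"roll":0},
  {"hand":-1,"x":-0.004,"y":-0.0073,"z":0.104,"roll":0},
  {"hand":-1,"x":-0.004,"y":-0.0073,"z":0.104,"roll":0},
  {"hand":-1,"x":-0.004,"y":-0.0073,"z":0.104,"roll":0},
  {"hand":-1,"x":-0.004,"y":-0.0073,"z":0.104,"roll":0},
])

```text
time: 3.18
tool_pos: [0.49, 0.367, 0.0058]
tcp_rot: [0.0, 3.141, 0.001]
wrist_force: [-0.4, -0.5, 0.0]
width: 1.0
grip_force: 0.0
```

Request:
servo_tool([
  {"hand":-0.6,"x":0,"y":0,"z":0,"roll":0},
  {"hand":-0.3,"x":0,"y":0,"z":0,"roll":0},
  {"hand":-0.1,"x":0,"y":0,"z":0,"roll":0},
  {"hand":0,"x":0,"y":0,"z":0,"roll":0},
  {"hand":0.1,"x":0,"y":0,"z":0,"roll":0},
  {"hand":0.2,"x":0,"y":0,"z":0,"roll":0},
  {"hand":0.3,"x":0,"y":0,"z":0,"roll":0},
  {"hand":0.4,"x":0,"y":0,"z":0,"roll":0},
  {"hand":0.5,"x":0,"y":0,"z":0,"roll":0},
  {"hand":0.5,"x":0,"y":0,"z":0,"roll":0},
])

```text
time: 4.02
tool_pos: [0.4903, 0.3686, 0.0063]
tcp_rot: [0.001, 3.14, 0.005]
wrist_force: [-2.2, 4.2, 2.6]
width: 0.373
grip_force: 29.5
```

```bash
python3 - <<'E'
from meas import *
s=bot.read_state(); print(s["width"],s["grip_force"],s["wrist_force"])
go([.49,.367,.006],90)
E
```

```text
0.37331465064994673 29.525021016597748 [-2.2025058   4.17620457  2.56516292]
now [0.4903 0.3686 0.0063] psi 89.97 tilt [ 0.0018  0.0032 -1.    ] t 4.02 -> xyz [ 0.0005 -0.0032  0.0006] roll -0.0002
```

Request:
servo_tool([
  {"hand":0.5,"x":0,"y":0,"z":-0.004,"roll":0},
  {"hand":0.5,"x":0,"y":0,"z":-0.01,"roll":0},
  {"hand":0.5,"x":0,"y":0,"z":-0.02,"roll":0},
  {"hand":0.5,"x":0,"y":0,"z":-0.03,"roll":0},
  {"hand":0.5,"x":0,"y":0,"z":-0.04,"roll":0},
  {"hand":0.5,"x":0,"y":0,"z":-0.05,"roll":0},
  {"hand":0.5,"x":0,"y":0,"z":-0.06,"roll":0},
  {"hand":0.5,"x":0,"y":0,"z":-0.06,"roll":0},
])

```text
time: 4.68
tool_pos: [0.4905, 0.3672, 0.0368]
tcp_rot: [0.0, 3.14, 0.002]
wrist_force: [0.3, 0.6, -1.5]
width: 0.374
grip_force: 29.9
```

```bash
python3 - <<'E'
from meas import *
s=bot.read_state(); print(s["width"],s["grip_force"],s["wrist_force"])
go([.5605,.0085,.2],90)
s=read_camera("side")[:,:,::-1].copy()
cv2.imwrite("pics/c3.png",cv2.resize(s[290:365,260:360],(800,600),interpolation=0))
E
```

```text
0.3741451495845736 29.895757734775543 [ 0.26162883  0.63882708 -1.4966773 ]
now [0.4905 0.3672 0.0368] psi 89.99 tilt [ 0.002   0.0013 -1.    ] t 4.68 -> xyz [-0.1408 -0.7169 -0.3271] roll -0.0000
```

View pics/c3.png

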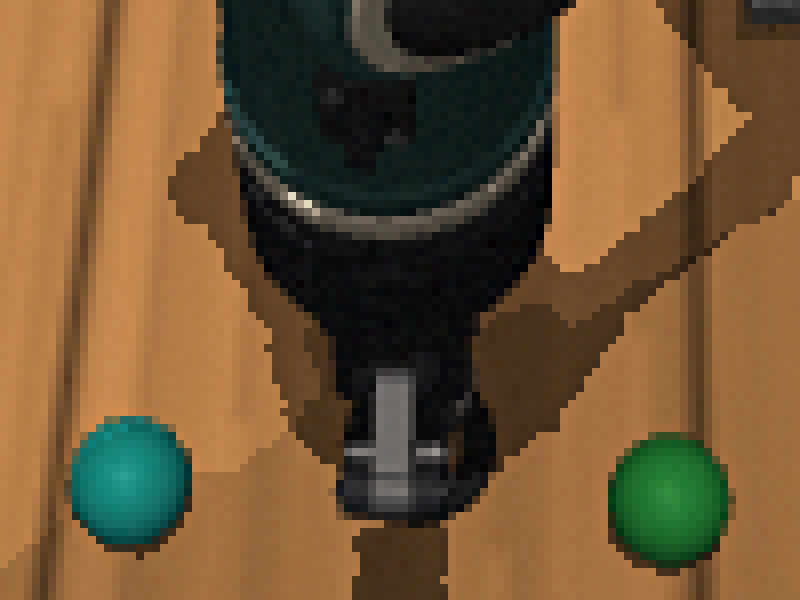

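The ball is held: it hangs in the fingers, the wrist reads -1.5 N, and the ring below is empty. Now I'll lift it and carry it over the cup to the dish.

Request:
servo_tool([
  {"hand":0.5,"x":0,"y":0,"z":-0.03,"roll":0},
  {"hand":0.5,"x":0,"y":0,"z":-0.08,"roll":0},
  {"hand":0.5,"x":0,"y":0,"z":-0.14,"roll":0},
  {"hand":0.5,"x":0,"y":0,"z":-0.2,"roll":0},
  {"hand":0.5,"x":0,"y":-0.03,"z":-0.26,"roll":0},
  {"hand":0.5,"x":-0.01,"y":-0.07,"z":-0.3,"roll":0},
  {"hand":0.5,"x":-0.03,"y":-0.12,"z":-0.327,"roll":0},
  {"hand":0.5,"x":-0.04,"y":-0.18,"z":-0.327,"roll":0},
  {"hand":0.5,"x":-0.05,"y":-0.24,"z":-0.327,"roll":0},
  {"hand":0.5,"x":-0.06,"y":-0.3,"z":-0.327,"roll":0},
])

```text
time: 5.57
tool_pos: [0.5196, 0.2155, 0.1991]
tcp_rot: [-0.001, 3.141, 0.0]
wrist_force: [1.0, 0.1, -2.2]
width: 0.378
grip_force: 30.2
```

Request:
servo_tool([
  {"hand":0.5,"x":-0.01,"y":-0.06,"z":0,"roll":0},
  {"hand":0.5,"x":-0.02,"y":-0.12,"z":0,"roll":0},
  {"hand":0.5,"x":-0.035,"y":-0.18,"z":0,"roll":0},
  {"hand":0.5,"x":-0.05,"y":-0.24,"z":0,"roll":0},
  {"hand":0.5,"x":-0.06,"y":-0.3,"z":0,"roll":0},
  {"hand":0.5,"x":-0.07,"y":-0.35,"z":0,"roll":0},
  {"hand":0.5,"x":-0.075,"y":-0.39,"z":0,"roll":0},
  {"hand":0.5,"x":-0.08,"y":-0.417,"z":0,"roll":0},
  {"hand":0.5,"x":-0.08,"y":-0.417,"z":0,"roll":0},
  {"hand":0.5,"x":-0.08,"y":-0.417,"z":0,"roll":0},
])

```text
time: 6.4
tool_pos: [0.5594, 0.0079, 0.1984]
tcp_rot: [-0.003, -3.141, -0.001]
wrist_force: [-0.1, -0.3, -1.4]
width: 0.378
grip_force: 30.2
```

```bash
python3 - <<'E'
from meas import *
s=bot.read_state(); print(s["width"],s["grip_force"],s["wrist_force"])
go([.5605,.0085,.108],90)
s=read_camera("side")[:,:,::-1].copy()
cv2.imwrite("pics/c4.png",cv2.resize(s[90:270,200:440],(800,600),interpolation=0))
E
```

```text
0.37831484524677145 30.20284116268158 [-0.06182857 -0.29211611 -1.35490497]
now [0.5594 0.0079 0.1984] psi 89.91 tilt [-6.e-04  7.e-04 -1.e+00] t 6.40 -> xyz [-0.0023  0.001   0.1808] roll -0.0005
```

View pics/c4.png

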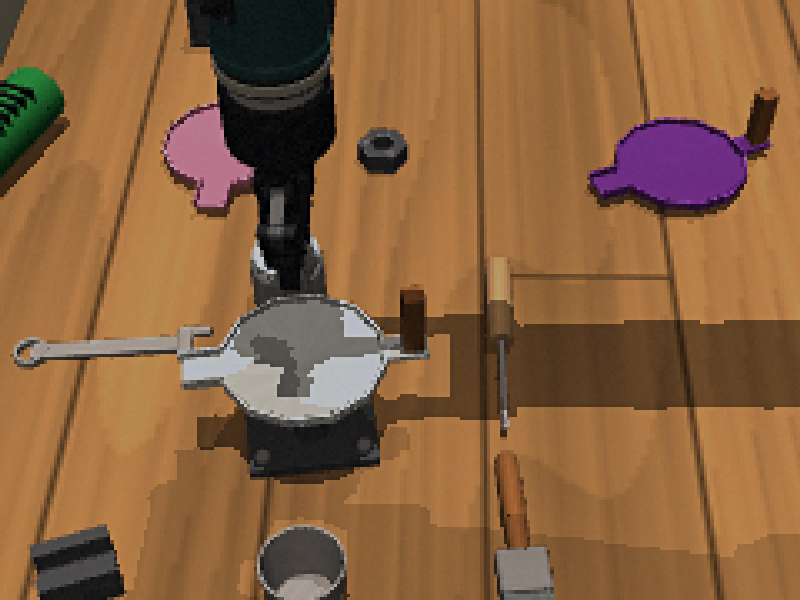

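The gripper carries the ball over the dish, the cup is untouched, and the grip stands clear to the right at (413,320). Now I'll descend.

Request:
servo_tool([
  {"hand":0.5,"x":-0.002,"y":0.001,"z":0.02,"roll":0},
  {"hand":0.5,"x":-0.002,"y":0.001,"z":0.05,"roll":0},
  {"hand":0.5,"x":-0.002,"y":0.001,"z":0.08,"roll":0},
  {"hand":0.5,"x":-0.002,"y":0.001,"z":0.11,"roll":0},
  {"hand":0.5,"x":-0.002,"y":0.001,"z":0.14,"roll":0},
  {"hand":0.5,"x":-0.002,"y":0.001,"z":0.16,"roll":0},
  {"hand":0.5,"x":-0.002,"y":0.001,"z":0.175,"roll":0},
  {"hand":0.5,"x":-0.002,"y":0.001,"z":0.18,"roll":0},
  {"hand":0.5,"x":-0.002,"y":0.001,"z":0.18,"roll":0},
  {"hand":0.5,"x":-0.002,"y":0.001,"z":0.18,"roll":0},
])

```text
time: 7.28
tool_pos: [0.561, 0.0089, 0.1092]
tcp_rot: [-0.0, 3.141, -0.0]
wrist_force: [0.3, 0.5, -1.8]
width: 0.378
grip_force: 30.2
```

```bash
python3 - <<'E'
from meas import *
s=bot.read_state(); print(s["width"],s["grip_force"],s["wrist_force"])
go([.5605,.0085,.100],90)
E
```

```text
0.3779723474256978 30.207324028015137 [ 0.29819437  0.46760855 -1.75412854]
now [0.561  0.0089 0.1092] psi 90.01 tilt [ 9.e-04 -0.e+00 -1.e+00] t 7.28 -> xyz [ 0.0011 -0.0008  0.0184] roll 0.0001
```

Request:
servo_tool([
  {"hand":0.5,"x":0.001,"y":-0.001,"z":0.005,"roll":0},
  {"hand":0.5,"x":0.001,"y":-0.001,"z":0.01,"roll":0},
  {"hand":0.5,"x":0.001,"y":-0.001,"z":0.014,"roll":0},
  {"hand":0.5,"x":0.001,"y":-0.001,"z":0.017,"roll":0},
  {"hand":0.5,"x":0.001,"y":-0.001,"z":0.019,"roll":0},
  {"hand":0.5,"x":0.001,"y":-0.001,"z":0.02,"roll":0},
  {"hand":0.5,"x":0.001,"y":-0.001,"z":0.02,"roll":0},
  {"hand":0.5,"x":0.001,"y":-0.001,"z":0.02,"roll":0},
])

```text
time: 7.95
tool_pos: [0.5601, 0.0081, 0.0988]
tcp_rot: [0.0, 3.142, -0.0]
wrist_force: [-0.1, -1.3, -0.0]
width: 0.379
grip_force: 30.3
```

```bash
python3 - <<'E'
from meas import *
s=bot.read_state(); print(s["width"],s["grip_force"],s["wrist_force"])
go([.5605,.0085,.098],90)
E
```

```text
0.378766234021001 30.348515510559082 [-0.13954903 -1.3193307  -0.01890955]
now [0.5601 0.0081 0.0988] psi 89.99 tilt [ 1.e-04 -1.e-04 -1.e+00] t 7.95 -> xyz [-0.0008  0.0008  0.0017] roll -0.0000
```

The wrist load has gone to zero, so the ball is resting on the dish. I'll open gently.

Request:
servo_tool([
  {"hand":0.22,"x":0,"y":0,"z":0,"roll":0},
  {"hand":0.16,"x":0,"y":0,"z":0,"roll":0},
  {"hand":0.1,"x":0,"y":0,"z":0,"roll":0},
  {"hand":0.04,"x":0,"y":0,"z":0,"roll":0},
  {"hand":-0.02,"x":0,"y":0,"z":0,"roll":0},
  {"hand":-0.08,"x":0,"y":0,"z":0,"roll":0},
  {"hand":-0.16,"x":0,"y":0,"z":0,"roll":0},
  {"hand":-0.25,"x":0,"y":0,"z":0,"roll":0},
  {"hand":-0.3,"x":0,"y":0,"z":0,"roll":0},
  {"hand":-0.3,"x":0,"y":0,"z":0,"roll":0},
])

```text
time: 8.78
tool_pos: [0.56, 0.0082, 0.0987]
tcp_rot: [-0.0, -3.142, 0.0]
wrist_force: [-0.2, -0.5, -0.6]
width: 0.65
grip_force: 0.0
```

Request:
servo_tool([
  {"hand":-0.3,"x":0,"y":0,"z":-0.01,"roll":0},
  {"hand":-0.3,"x":0,"y":0,"z":-0.03,"roll":0},
  {"hand":-0.3,"x":0,"y":0,"z":-0.05,"roll":0},
  {"hand":-0.3,"x":0,"y":0,"z":-0.08,"roll":0},
  {"hand":-0.3,"x":0,"y":0,"z":-0.12,"roll":0},
  {"hand":-0.3,"x":0,"y":0,"z":-0.16,"roll":0},
  {"hand":-0.3,"x":0,"y":0,"z":-0.2,"roll":0},
  {"hand":-0.3,"x":0,"y":0,"z":-0.24,"roll":0},
  {"hand":-0.3,"x":0,"y":0,"z":-0.24,"roll":0},
  {"hand":-0.3,"x":0,"y":0,"z":-0.24,"roll":0},
])

```text
time: 9.62
tool_pos: [0.5616, 0.0081, 0.2216]
tcp_rot: [0.0, 3.136, -0.0]
wrist_force: [-0.1, -0.7, -0.5]
width: 0.649
grip_force: 0.0
```

```bash
python3 - <<'E'
from meas import *
s=bot.read_state(); print(s["width"],s["grip_force"],s["wrist_force"])
go([.4725,-.0065,.22],9)
s=read_camera("side")[:,:,::-1].copy(); cv2.imwrite("pics/side5.png",s)
cv2.imwrite("pics/c5.png",cv2.resize(s[140:260,230:390],(800,600),interpolation=0))
E
```

```text
0.6486523405000728 0.0 [-0.08987833 -0.73298699 -0.47611463]
now [0.5616 0.0081 0.2216] psi 90.00 tilt [ 5.2e-03 -2.0e-04 -1.0e+00] t 9.62 -> xyz [ 0.1782 -0.0292  0.0023] roll 0.4500
```

View pics/c5.png

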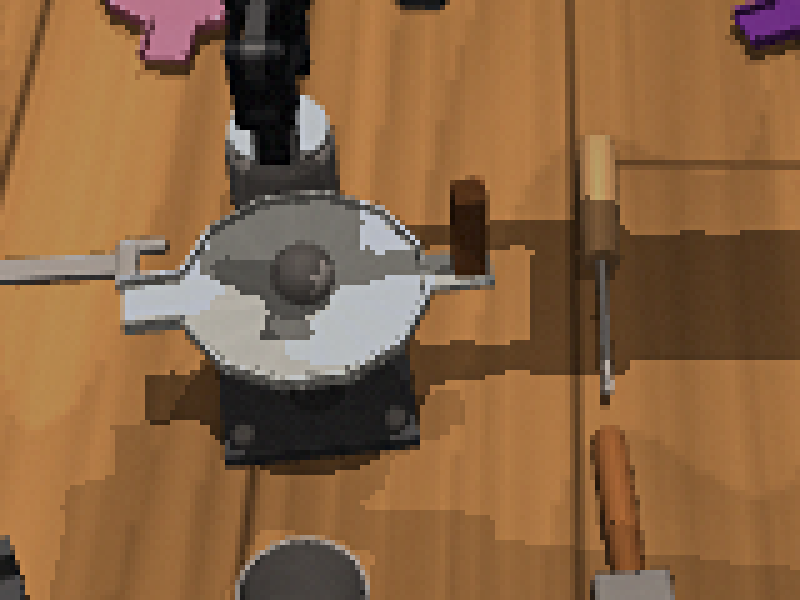

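The ball rests in the middle of the dish at crop (303,273), alone, and the dish hasn't moved. I'll check its offset and start moving to the grip.

```bash
python3 - <<'E'
from meas import *
print(onz("side",(290.6,194.6),.110), "expected px of (.5605,.0085,.11):",proj("side",[.5605,.0085,.11]))
E
```

```text
[0.56021807 0.00845451 0.11      ] expected px of (.5605,.0085,.11): [290.49336329 194.61147071]
```

Request:
servo_tool([
  {"hand":-0.3,"x":0.02,"y":-0.003,"z":-0.01,"roll":0.04},
  {"hand":-0.3,"x":0.04,"y":-0.006,"z":-0.02,"roll":0.08},
  {"hand":-0.3,"x":0.06,"y":-0.01,"z":-0.02,"roll":0.12},
  {"hand":-0.25,"x":0.08,"y":-0.013,"z":-0.02,"roll":0.16},
  {"hand":-0.2,"x":0.1,"y":-0.016,"z":-0.02,"roll":0.2},
  {"hand":-0.1,"x":0.12,"y":-0.02,"z":-0.02,"roll":0.24},
  {"hand":-0.1,"x":0.14,"y":-0.023,"z":-0.02,"roll":0.28},
  {"hand":-0.1,"x":0.16,"y":-0.026,"z":-0.02,"roll":0.32},
  {"hand":-0.1,"x":0.17,"y":-0.028,"z":-0.02,"roll":0.36},
  {"hand":-0.1,"x":0.178,"y":-0.029,"z":-0.02,"roll":0.4},
])

```text
time: 10.5
tool_pos: [0.4693, -0.0064, 0.227]
tcp_rot: [-1.845, -2.54, 0.003]
wrist_force: [0.4, -0.9, -0.1]
width: 0.551
grip_force: 0.0
```

Request:
servo_tool([
  {"hand":-0.1,"x":0,"y":0,"z":0,"roll":0.03},
  {"hand":-0.1,"x":0,"y":0,"z":0,"roll":0.05},
  {"hand":-0.1,"x":0,"y":0,"z":0,"roll":0.05},
  {"hand":-0.1,"x":0,"y":0,"z":0,"roll":0.05},
  {"hand":-0.1,"x":0,"y":0,"z":0,"roll":0.05},
  {"hand":-0.1,"x":0,"y":0,"z":0,"roll":0.05},
])

```text
time: 11.0
tool_pos: [0.4708, -0.0063, 0.2282]
tcp_rot: [-2.031, -2.396, 0.001]
wrist_force: [-1.0, 0.7, -0.6]
width: 0.551
grip_force: 0.0
```

```bash
python3 - <<'E'
from meas import *
go([.472,-.006,.12],9)
s=read_camera("side")[:,:,::-1].copy(); t=read_camera("top")[:,:,::-1].copy()
cr=lambda im,x,y:cv2.resize(im[y:y+90,x:x+60],(400,600),interpolation=0)
cv2.imwrite("pics/c6.png",np.hstack([cr(s,270,130),cr(t,305,130)]))
E
```

```text
now [ 0.4708 -0.0063  0.2282] psi 9.44 tilt [-9.e-04  1.e-04 -1.e+00] t 11.00 -> xyz [1.000e-04 2.700e-03 2.164e-01] roll 0.0025
```

View pics/c6.png

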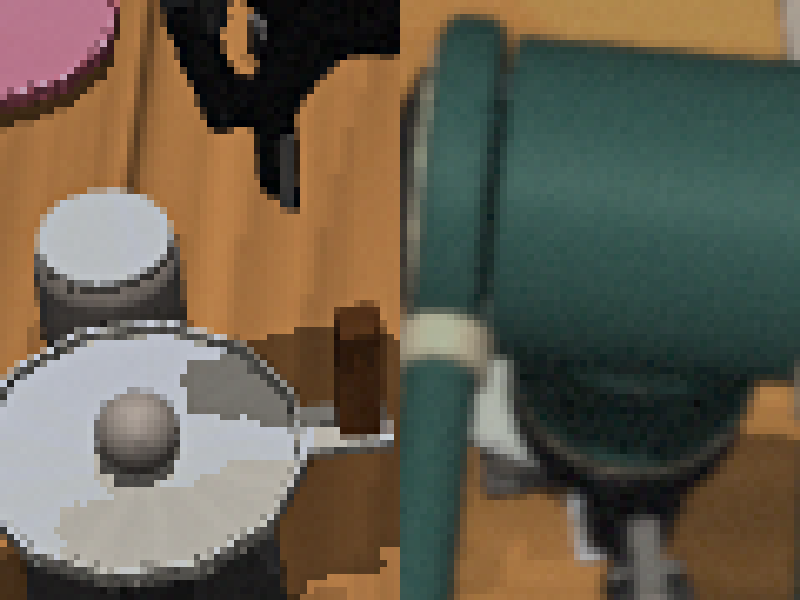

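The ball is centred in the dish at crop (137,437). The inner finger is just on the dish side of the grip (355,370), which is as intended. Now I'll descend and close.

Request:
servo_tool([
  {"hand":-0.1,"x":0,"y":0.003,"z":0.02,"roll":0},
  {"hand":-0.1,"x":0,"y":0.003,"z":0.05,"roll":0},
  {"hand":-0.1,"x":0,"y":0.003,"z":0.08,"roll":0},
  {"hand":-0.1,"x":0,"y":0.003,"z":0.11,"roll":0},
  {"hand":-0.1,"x":0,"y":0.003,"z":0.14,"roll":0},
  {"hand":-0.1,"x":0,"y":0.003,"z":0.17,"roll":0},
  {"hand":-0.1,"x":0,"y":0.003,"z":0.19,"roll":0},
  {"hand":-0.1,"x":0,"y":0.003,"z":0.205,"roll":0},
  {"hand":-0.1,"x":0,"y":0.003,"z":0.216,"roll":0},
  {"hand":-0.1,"x":0,"y":0.003,"z":0.216,"roll":0},
])

```text
time: 11.93
tool_pos: [0.4718, -0.006, 0.1195]
tcp_rot: [-2.031, -2.394, 0.002]
wrist_force: [0.5, 0.7, 0.8]
width: 0.549
grip_force: 0.0
```

Request:
servo_tool([
  {"hand":-0.1,"x":0,"y":0,"z":0,"roll":0},
  {"hand":-0.1,"x":0,"y":0,"z":0,"roll":0},
  {"hand":-0.1,"x":0,"y":0,"z":0,"roll":0},
])

```text
time: 12.18
tool_pos: [0.4733, -0.0061, 0.1216]
tcp_rot: [2.031, 2.395, 0.002]
wrist_force: [-0.4, 0.3, -0.9]
width: 0.551
grip_force: 0.0
```

```bash
python3 - <<'E'
from meas import *
s=bot.read_state(); print(s["wrist_force"])
go([.472,-.006,.12],9)
E
```

```text
[-0.36179948  0.26620046 -0.90008313]
now [ 0.4733 -0.0061  0.1216] psi 9.38 tilt [ 1.8e-03 -1.0e-04 -1.0e+00] t 12.18 -> xyz [ 0.0007 -0.0025  0.0032] roll 0.0021
```

Request:
servo_tool([
  {"hand":0.0,"x":0,"y":-0.002,"z":0.002,"roll":0},
  {"hand":0.1,"x":0,"y":-0.002,"z":0.002,"roll":0},
  {"hand":0.2,"x":0,"y":-0.002,"z":0.002,"roll":0},
  {"hand":0.28,"x":0,"y":-0.002,"z":0.002,"roll":0},
  {"hand":0.34,"x":0,"y":-0.002,"z":0.002,"roll":0},
  {"hand":0.38,"x":0,"y":-0.002,"z":0.002,"roll":0},
  {"hand":0.42,"x":0,"y":-0.002,"z":0.002,"roll":0},
  {"hand":0.45,"x":0,"y":-0.002,"z":0.002,"roll":0},
  {"hand":0.48,"x":0,"y":-0.002,"z":0.002,"roll":0},
  {"hand":0.5,"x":0,"y":-0.002,"z":0.002,"roll":0},
], grip_force=30)

```text
time: 13.02
tool_pos: [0.4715, -0.0063, 0.1197]
tcp_rot: [-2.032, -2.395, 0.0]
wrist_force: [-0.0, 0.3, -0.8]
width: 0.249
grip_force: 0.0
```

Request:
servo_tool([
  {"hand":0.52,"x":0,"y":0,"z":0,"roll":0},
  {"hand":0.54,"x":0,"y":0,"z":0,"roll":0},
  {"hand":0.56,"x":0,"y":0,"z":0,"roll":0},
  {"hand":0.58,"x":0,"y":0,"z":0,"roll":0},
  {"hand":0.6,"x":0,"y":0,"z":0,"roll":0},
  {"hand":0.62,"x":0,"y":0,"z":0,"roll":0},
  {"hand":0.64,"x":0,"y":0,"z":0,"roll":0},
  {"hand":0.68,"x":0,"y":0,"z":0,"roll":0},
  {"hand":0.72,"x":0,"y":0,"z":0,"roll":0},
  {"hand":0.8,"x":0,"y":0,"z":0,"roll":0},
])

```text
time: 13.85
tool_pos: [0.4717, -0.0062, 0.1197]
tcp_rot: [2.032, 2.396, 0.0]
wrist_force: [0.6, 1.3, 0.6]
width: 0.209
grip_force: 29.4
```

```bash
python3 - <<'E'
from meas import *
s=bot.read_state(); print(s["width"],s["grip_force"],s["wrist_force"],s["torque"])
go([.472,-.006,.12],9)
s=read_camera("side")[:,:,::-1].copy()
cv2.imwrite("pics/c7.png",cv2.resize(s[130:250,230:390],(800,600),interpolation=0))
E
```

```text
0.20913122616708568 29.396657645702362 [0.62873572 1.34130698 0.58521621] [ 0.13159068 -0.12453133  0.06425323]
now [ 0.4717 -0.0062  0.1197] psi 9.38 tilt [ 3.e-04  1.e-04 -1.e+00] t 13.85 -> xyz [ 0.0002  0.0007 -0.0005] roll 0.0021
```

View pics/c7.png

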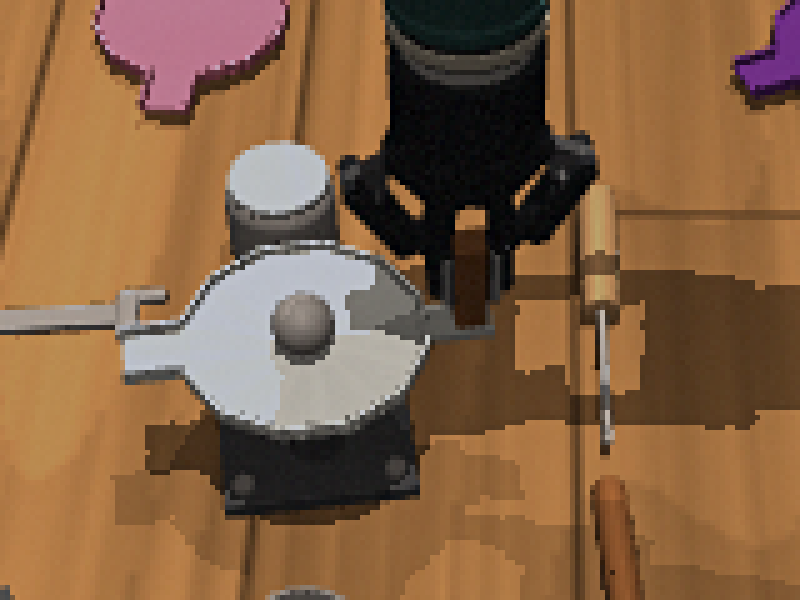

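The fingers hold the wooden grip on its x faces, at crop (470,270), and the ball is still in the middle at (303,328). I'll raise the grip to 100 N and lift slowly.

Request:
servo_tool([
  {"hand":1,"x":0,"y":0,"z":0,"roll":0},
  {"hand":1,"x":0,"y":0,"z":0,"roll":0},
  {"hand":1,"x":0,"y":0,"z":0,"roll":0},
  {"hand":1,"x":0,"y":0,"z":0,"roll":0},
  {"hand":1,"x":0,"y":0,"z":-0.001,"roll":0},
  {"hand":1,"x":0,"y":0,"z":-0.003,"roll":0},
  {"hand":1,"x":0,"y":0,"z":-0.006,"roll":0},
  {"hand":1,"x":0,"y":0,"z":-0.01,"roll":0},
  {"hand":1,"x":0,"y":0,"z":-0.013,"roll":0},
  {"hand":1,"x":0,"y":0,"z":-0.015,"roll":0},
], grip_force=100)

```text
time: 14.73
tool_pos: [0.4711, -0.0063, 0.1269]
tcp_rot: [-2.032, -2.395, 0.001]
wrist_force: [-0.9, 0.3, -5.1]
width: 0.195
grip_force: 97.5
```

```bash
python3 - <<'E'
from meas import *
s=bot.read_state(); print(s["width"],s["grip_force"],s["wrist_force"],s["torque"])
go([.472,-.006,.17],9)
s=read_camera("side")[:,:,::-1].copy(); cv2.imwrite("pics/side8.png",s)
m,st,ce=grey(s,285,185,298,205,60,60); print("ball-ish",st,ce)
E
```

```text
0.19469069398260275 97.50154137611389 [-0.8598309   0.30801552 -5.13382163] [-0.02812338  0.34934742  0.02590562]
now [ 0.4711 -0.0063  0.1269] psi 9.37 tilt [-1.1e-03 -1.0e-04 -1.0e+00] t 14.73 -> xyz [ 0.0003  0.0019 -0.0861] roll 0.0021
ball-ish [285 185  13  20 240] [290.98333333 194.29583333]
```

Request:
servo_tool([
  {"hand":1,"x":0,"y":0,"z":-0.003,"roll":0},
  {"hand":1,"x":0,"y":0,"z":-0.009,"roll":0},
  {"hand":1,"x":0,"y":0,"z":-0.018,"roll":0},
  {"hand":1,"x":0,"y":0,"z":-0.03,"roll":0},
  {"hand":1,"x":0,"y":0,"z":-0.042,"roll":0},
  {"hand":1,"x":0,"y":0,"z":-0.054,"roll":0},
  {"hand":1,"x":0,"y":0,"z":-0.066,"roll":0},
  {"hand":1,"x":0,"y":0,"z":-0.076,"roll":0},
  {"hand":1,"x":0,"y":0,"z":-0.083,"roll":0},
  {"hand":1,"x":0,"y":0,"z":-0.086,"roll":0},
])

```text
time: 15.62
tool_pos: [0.472, -0.0063, 0.1711]
tcp_rot: [2.032, 2.395, 0.001]
wrist_force: [0.3, 0.5, -4.6]
width: 0.197
grip_force: 97.5
```

Request:
servo_tool([
  {"hand":1,"x":0,"y":0,"z":0,"roll":0},
  {"hand":1,"x":0,"y":0,"z":0,"roll":0},
  {"hand":1,"x":0,"y":0,"z":0,"roll":0},
  {"hand":1,"x":0,"y":0,"z":0,"roll":0},
  {"hand":1,"x":0,"y":0,"z":0,"roll":0},
  {"hand":1,"x":0,"y":0,"z":0,"roll":0},
])

```text
time: 16.12
tool_pos: [0.4714, -0.0062, 0.1699]
tcp_rot: [-2.032, -2.395, 0.001]
wrist_force: [-0.9, -0.5, -4.4]
width: 0.198
grip_force: 97.5
```

```bash
cat >> meas.py <<'E'
def look(name,Cd):
    "dish disc and ball in the side view, about expected dish centre Cd (underside), returns ball and disc centres"
    s=read_camera("side")[:,:,::-1].copy(); cv2.imwrite(f"pics/{name}.png",s)
    b=proj("side",np.array(Cd)+[0,0,.025]); g=cv2.cvtColor(s,cv2.COLOR_BGR2GRAY); x0,y0=(b-[16,16]).astype(int)
    roi=cv2.resize(g[y0:y0+32,x0:x0+32],None,fx=4,fy=4,interpolation=cv2.INTER_CUBIC)
    c=cv2.HoughCircles(cv2.GaussianBlur(roi,(5,5),0),cv2.HOUGH_GRADIENT,1,200,param1=80,param2=8,minRadius=22,maxRadius=34)
    print("expected ball px",b,"found",None if c is None else [(x0+(v[0]+.5)/4-.5,y0+(v[1]+.5)/4-.5,v[2]/4) for v in c[0]])
    if c is not None: v=c[0][0]; print("ball world",onz("side",(x0+(v[0]+.5)/4-.5,y0+(v[1]+.5)/4-.5),Cd[2]+.025))
E
python3 - <<'E'
from meas import *
s=bot.read_state(); print(s["width"],s["grip_force"],s["wrist_force"],s["torque"])
go([.472,-.006,.17],9)
p=s["tool_pos"]; look("side9",[.5605+p[0]-.4717,.0085,.085+p[2]-.1197])
E
```

```text
0.19800007606012346 97.54361271858215 [-0.87510101 -0.53325245 -4.37726764] [-0.08158178  0.33491425  0.03958078]
now [ 0.4714 -0.0062  0.1699] psi 9.38 tilt [-6.e-04  0.e+00 -1.e+00] t 16.12 -> xyz [ 0.0003  0.0013 -0.0002] roll 0.0021
expected ball px [289.23209133 181.73830445] found [(np.float64(288.75), np.float64(181.5), np.float32(6.65))]
ball world [0.56146878 0.00768008 0.1602176 ]
```

The dish is raised 50 mm, level, with the ball within about 1 mm of centre. Now I'll turn it about the dish centre, a point 0.09 m along tool y: θ counter-clockwise gives x = -0.18 sinθ, y = 0.18(1-cosθ), roll = -θ/180.

Request:
servo_tool([
  {"hand":1,"x":-0.0016,"y":0,"z":0,"roll":-0.0028},
  {"hand":1,"x":-0.0047,"y":0.0001,"z":0,"roll":-0.0083},
  {"hand":1,"x":-0.0094,"y":0.0002,"z":0,"roll":-0.0167},
  {"hand":1,"x":-0.0157,"y":0.0007,"z":0,"roll":-0.0278},
  {"hand":1,"x":-0.0226,"y":0.0014,"z":0,"roll":-0.04},
  {"hand":1,"x":-0.0294,"y":0.0024,"z":0,"roll":-0.0522},
  {"hand":1,"x":-0.0362,"y":0.0037,"z":0,"roll":-0.0644},
  {"hand":1,"x":-0.0429,"y":0.0052,"z":0,"roll":-0.0767},
  {"hand":1,"x":-0.0496,"y":0.007,"z":0,"roll":-0.0889},
  {"hand":1,"x":-0.0562,"y":0.009,"z":0,"roll":-0.1011},
])

```text
time: 17.0
tool_pos: [0.4807, -0.0336, 0.1702]
tcp_rot: [1.624, 2.689, -0.0]
wrist_force: [0.5, 0.5, -4.3]
width: 0.194
grip_force: 97.6
```

```bash
cat >> meas.py <<'E'
def chk(name):
    s=bot.read_state(); p=s["tool_pos"]; print("w",s["width"],s["grip_force"]); y=R.from_rotvec(s["tcp_rot"]).apply([0,1,0]); C=p+.09*y; C[2]=p[2]-.0347; print("dish C",C); go([0,0,0],93.4,s); look(name,C)
E
python3 -c "
from meas import *
chk('s10')"
```

```text
w 0.19386732457644518 97.64215350151062
dish C [0.56035961 0.00826258 0.13553958]
now [ 0.4807 -0.0336  0.1702] psi 27.74 tilt [ 2.e-04 -3.e-04 -1.e+00] t 17.00 -> xyz [ 0.5071 -0.8196  0.3403] roll -0.3648
expected ball px [289.15230025 181.58436588] found [(np.float64(288.0), np.float64(182.0), np.float32(7.475))]
ball world [0.56320612 0.00977411 0.16053958]
```

Request:
servo_tool([
  {"hand":1,"x":-0.0069,"y":0.0001,"z":0,"roll":-0.0122},
  {"hand":1,"x":-0.0138,"y":0.0005,"z":0,"roll":-0.0244},
  {"hand":1,"x":-0.0207,"y":0.0012,"z":0,"roll":-0.0367},
  {"hand":1,"x":-0.0275,"y":0.0021,"z":0,"roll":-0.0489},
  {"hand":1,"x":-0.0343,"y":0.0033,"z":0,"roll":-0.0611},
  {"hand":1,"x":-0.0411,"y":0.0048,"z":0,"roll":-0.0733},
  {"hand":1,"x":-0.0478,"y":0.0065,"z":0,"roll":-0.0856},
  {"hand":1,"x":-0.0544,"y":0.0084,"z":0,"roll":-0.0978},
  {"hand":1,"x":-0.061,"y":0.0106,"z":0,"roll":-0.11},
  {"hand":1,"x":-0.0674,"y":0.0131,"z":0,"roll":-0.1222},
])

```text
time: 17.88
tool_pos: [0.5022, -0.0604, 0.1702]
tcp_rot: [1.083, 2.949, -0.0]
wrist_force: [-0.2, -0.8, -4.6]
width: 0.196
grip_force: 97.6
```

Request:
servo_tool([
  {"hand":1,"x":-0.0069,"y":0.0001,"z":0,"roll":-0.0122},
  {"hand":1,"x":-0.0138,"y":0.0005,"z":0,"roll":-0.0244},
  {"hand":1,"x":-0.0207,"y":0.0012,"z":0,"roll":-0.0367},
  {"hand":1,"x":-0.0275,"y":0.0021,"z":0,"roll":-0.0489},
  {"hand":1,"x":-0.0343,"y":0.0033,"z":0,"roll":-0.0611},
  {"hand":1,"x":-0.0411,"y":0.0048,"z":0,"roll":-0.0733},
  {"hand":1,"x":-0.0478,"y":0.0065,"z":0,"roll":-0.0856},
  {"hand":1,"x":-0.0544,"y":0.0084,"z":0,"roll":-0.0978},
  {"hand":1,"x":-0.061,"y":0.0106,"z":0,"roll":-0.11},
  {"hand":1,"x":-0.0674,"y":0.0131,"z":0,"roll":-0.1222},
])

```text
time: 18.72
tool_pos: [0.5323, -0.0773, 0.1702]
tcp_rot: [0.5, 3.101, -0.001]
wrist_force: [-0.1, 0.7, -4.2]
width: 0.199
grip_force: 97.6
```

```bash
python3 -c "
from meas import *
chk('s11')"
```

```text
w 0.19896361259270237 97.62861728668213
dish C [0.56059292 0.00816432 0.13553872]
now [ 0.5323 -0.0773  0.1702] psi 71.67 tilt [ 6.e-04 -6.e-04 -1.e+00] t 18.72 -> xyz [ 1.0594 -0.1879  0.3398] roll -0.1207
expected ball px [289.06494302 181.55567989] found [(np.float64(289.0), np.float64(181.0), np.float32(6.65))]
ball world [0.5609194  0.00620589 0.16053872]
```

Request:
servo_tool([
  {"hand":1,"x":-0.0069,"y":0.0001,"z":0,"roll":-0.0122},
  {"hand":1,"x":-0.0138,"y":0.0005,"z":0,"roll":-0.0244},
  {"hand":1,"x":-0.0207,"y":0.0012,"z":0,"roll":-0.0367},
  {"hand":1,"x":-0.0275,"y":0.0021,"z":0,"roll":-0.0489},
  {"hand":1,"x":-0.0343,"y":0.0033,"z":0,"roll":-0.0611},
  {"hand":1,"x":-0.0411,"y":0.0048,"z":0,"roll":-0.0733},
  {"hand":1,"x":-0.0472,"y":0.0063,"z":0,"roll":-0.0844},
  {"hand":1,"x":-0.0526,"y":0.0079,"z":0,"roll":-0.0944},
  {"hand":1,"x":-0.0568,"y":0.0092,"z":0,"roll":-0.1022},
  {"hand":1,"x":-0.0604,"y":0.0104,"z":0,"roll":-0.1089},
])

```text
time: 19.6
tool_pos: [0.5625, -0.0817, 0.1703]
tcp_rot: [-0.033, 3.141, -0.0]
wrist_force: [-0.5, 0.2, -4.2]
width: 0.2
grip_force: 97.6
```

Request:
servo_tool([
  {"hand":1,"x":-0.0031,"y":0,"z":0,"roll":-0.0056},
  {"hand":1,"x":-0.0053,"y":0.0001,"z":0,"roll":-0.0094},
  {"hand":1,"x":-0.0066,"y":0.0001,"z":0,"roll":-0.0117},
  {"hand":1,"x":-0.0066,"y":0.0001,"z":0,"roll":-0.0117},
  {"hand":1,"x":-0.0066,"y":0.0001,"z":0,"roll":-0.0117},
  {"hand":1,"x":-0.0066,"y":0.0001,"z":0,"roll":-0.0117},
  {"hand":1,"x":-0.0066,"y":0.0001,"z":0,"roll":-0.0117},
  {"hand":1,"x":-0.0066,"y":0.0001,"z":0,"roll":-0.0117},
  {"hand":1,"x":-0.0066,"y":0.0001,"z":0,"roll":-0.0117},
  {"hand":1,"x":-0.0066,"y":0.0001,"z":0,"roll":-0.0117},
])

```text
time: 20.43
tool_pos: [0.5654, -0.0814, 0.1702]
tcp_rot: [-0.09, 3.14, -0.0]
wrist_force: [0.2, -0.4, -3.4]
width: 0.194
grip_force: 97.6
```

```bash
python3 - <<'E'
from meas import *
chk('s12')
s=cv2.imread('pics/s12.png'); cv2.imwrite("pics/v10.png",cv2.resize(s[130:310,200:440],(800,600),interpolation=0))
E
```

```text
w 0.19390901171750435 97.63933539390564
dish C [0.56030535 0.00840984 0.13551844]
now [ 0.5654 -0.0814  0.1702] psi 93.27 tilt [ 0. -0. -1.] t 20.43 -> xyz [1.1198 0.2272 0.3404] roll -0.0007
expected ball px [289.16933061 181.63198029] found [(np.float64(288.75), np.float64(181.0), np.float32(6.65))]
ball world [0.56156723 0.00619727 0.16051844]
```

View pics/v10.png

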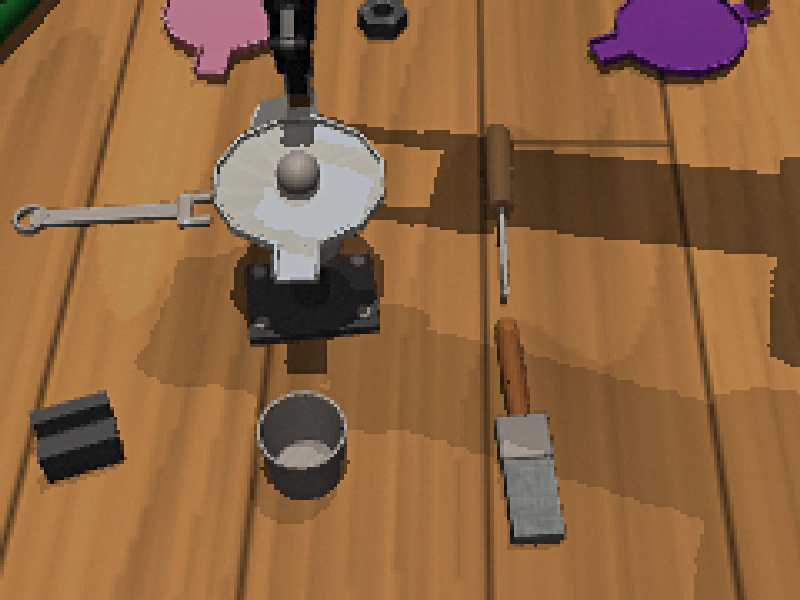

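The plate hangs over the post with the ball centred at crop (298,172), and the spout (297,262) points at the cup (302,430). I'll check the alignment and hand in.

```bash
python3 - <<'E'
from meas import *
from workcell import ticket
K=onz("side",(290.6,258.1),.06); C=np.array([.5603,.0084]); a=np.radians(93.27); d=K[:2]-C
x,y=d@[np.cos(a),np.sin(a)],d@[-np.sin(a),np.cos(a)]
print("cup",K,"in dish",x,y,"vel",np.abs(bot.read_state()["joint_vel"]).max())
if abs(y)<.018 and x>.1: print(ticket.finish_job())
E
```

```text
cup [0.55074326 0.17468807 0.06      ] in dish 0.16656245310115114 5.5890244725650615e-05 vel 0.0025252003017587573
the job is handed in; nothing more can be done
None
```

I handed the job in at about 20 s of the 61 s allowed. The plate is held still and level about 50 mm above the post, with the ball within about 3 mm of its centre and the spout pointing at the cup, less than 1 mm off by my measurement. I wasn't shown the judge's result.

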